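Index and seat the keyed cap on an injector test station

TASK

On the blue injector test station, turn the black cap with a fingertip until the notch in its rim is over the brass locating pin, then press the cap down until it is fully home, and let go so that it stays seated. Do not pull the cap up, and leave the loose things round it where they are.

Things in the scene. Friction and masses are not known exactly. Their poses are not given: they have to be found in the camera images.
- station: fixed test station: round steel base 160 mm across, blue body, and an aluminium seat flange 132 mm across whose top face is 80 mm above the table. Origin: centre of the base, on the table; z up; x points towards the locating pin. It may stand turned any way. Its vertical axis is also the axis on which the black cap turns and slides.
- pin_top (a point): round tip of the brass locating pin, 9 mm diameter, standing 8.5 mm out of the seat flange, 49 mm from the station's axis; half of it shows outside the cap's rim, and a yellow paint mark, 9 mm wide, runs from it over the edge of the flange. Fixed to the station.
- notch (a point): centre of the notch in the cap's rim, at the top face of the cap's disc, 49 mm from the axis. The notch is about 15 mm wide and 9 mm deep, open outwards and right through the disc; a white line on the cap points at it. The cap is a black disc, 100 mm across, 9 mm thick, its top face 98 mm above the table at the start.
- hub_top (a point): centre of the flat top of the aluminium hub, on the cap's axis: 28 mm diameter, 21 mm above the disc's top face, 119 mm above the table at the start. The place to press the cap down.
- post_left (a point): centre of the top of one of the two upright steel finger posts on the cap: 12 mm diameter, 17 mm above the disc's top face, 40 mm from the axis, 90 degrees counter-clockwise (from above) of the notch. Pushing a post sideways turns the cap.
- post_right (a point): the same for the other post, 90 degrees clockwise of the notch.
- cap_turn (a joint): turn of the cap relative to the station, rad, counter-clockwise from above; 0 (or a full turn, 6.283) when the notch is over the pin. It turns either way and stays where it is left (friction 0.06 N m).
- cap_press (a joint): downward travel of the cap, m: 0 as it stands at the start, 0.008 fully home on the seat, negative if pulled up. Drag of 8 N holds the cap at whatever height it is left, so it needs a push of about 3 to 7 N and stays down. At the start its underside clears the pin's tip by 0.5 mm; the pin stops it going down unless the notch is within about 5 degrees of it; its round tip then centres the cap.
- lobe_nut: loose black four-lobed hand nut, 42 mm across, 20 mm tall, beside the station; origin at the centre of its underside
- socket: loose steel tube socket, 28 mm diameter, 34 mm tall, standing beside the station; origin at the centre of its underside
- fitting: loose brass pipe fitting, 28 mm diameter, 34 mm tall, standing beside the station; origin at the centre of its underside
- injector: loose injector lying flat, black and steel, about 180 mm long along its x, 40 mm high; origin at the underside of its black body
- spanner: loose open-ended spanner lying flat along its x; origin on its underside
- fluid_jar: loose closed jar, 64 mm diameter, 100 mm tall; origin at the centre of its underside
- seal_cup: loose blue cup, 70 mm diameter, 50 mm tall; origin at the centre of its underside

How it is judged:
At the end, for the whole second after the job is handed in: The cap is at least 6.5 mm down of its 8 mm travel, its notch is within 4.5 mm of the pin's axis, and it is at rest (value of joint cap_press above 0.0065 m and horizontal distance between notch and pin_top below 0.0045 m and velocity of joint cap_turn between -0.05 and 0.05 rad/s); the robot touches nothing.
It fails at once if the cap is pulled up more than 4 mm above where it stood (value of joint cap_press below -0.004 m).
It fails at once if one of the loose things on the bench is moved or lifted by more than 20 mm (distance of any of lobe_nut, socket, fitting, injector, spanner, fluid_jar, seal_cup from where it was at the start of the episode above 0.02 m).
It also fails if it takes over 48 s, if anything falls off the work surface, if the arm or the gripper's body presses on something with over 40 N, if the wrist force passes 120 N, or if a joint passes its speed limit or range.

ROBOT

A 7-joint arm with a two-finger parallel gripper is mounted at the origin on the work surface. World frame = base frame: x ahead of the robot, y to its left, z up, the work surface at z = 0. Lengths are in m, angles in rad, forces in N, time in s.
With the tool pointing down it reaches from about 0.4 to 0.85 m from the base axis. Payload 10.4 kg.
Tool frame: the origin (TCP) lies at the very end of the fingers, on their centre line; the grasp point (between the pads) lies 19 mm behind it; z points along the fingers, y is the direction in which the jaws open and shut (so a half turn about z gives the same grasp; the last joint's range is limited). The gripper opens to 87 mm and grips with 3 to 60 N. Pads are 19 mm wide; open, the fingers measure 117 mm over their backs; the gripper's body (75 mm by 190 mm) begins 51 mm behind the grasp point.
Start: joints at [1.314, 0.332, -0.065, 1.46, 0.022, 1.35, -0.088], TCP at [0.145, -0.608, 0.223] pointing down, gripper open.
Joint ranges: [-2.6, 2.6], [-0.5, 2.12], [-1.47, 1.34], [0.16, 2.42], [-1.27, 4.41], [0.06, 2.06], [-2.6, 2.6]. Speed limits (rad/s): [2.22, 2.22, 2.79, 2.79, 3.14, 3.14, 3.14].

INTERFACE

Orientations are given as a unit quaternion [x, y, z, w].
In Python, from bench import r gives the robot as it stands.
- The arm moves only by the tool move_arm, never from a script. Its argument "deltas" is a list of rows, each a list of 5 numbers: the gripper's target within -1 to 1 (fully open at 1, half-way at 0, shut at -1), then the shift along the tool's x, y, z as a fraction of full scale, then the turn about the tool's z as a fraction of full scale. A call has 1 to 12 rows; each row shifts and turns the commanded pose from where the row before left it, along the tool's axes as they then stand; what a row does not reach is not made up. Full scale, the value 1, is 2.5 cm for a shift and 90 degrees for a turn. A row lasts 1/12 s, in which the tool goes at most 41.7 mm and 7.16 degrees, less where a joint would pass 70% of its speed; a pose out of reach is approached as far as the arm can. A call with a number of a shift or a turn outside -1 to 1 is refused whole. A call with a gripper value outside its range is refused whole. The fingers move at their own pace and stop on an object; "squeeze" is the grip in N (left out, the last holds). Time passes only in rows, so rows that do not move let the fingers close. It gives the time, the measured TCP pose, the force and the opening at its end, in the units of the state.
- r.read_state(): the state, without advancing time (a new reading comes with each control period).
- r.camera(name): name is "side" or "top"; returns the picture (480x640x3 uint8, red, green, blue); there is no depth.
- r.camera_info(name): a dict with "K" (3x3 intrinsics, pixels), "k1" (the pictures are not rectified: a ray, as slopes to the right and down, at radius r is drawn at 1 + k1 r^2 times it, then the intrinsics apply), "R" (3x3) and "t" (3): a world point X has camera coordinates R X + t. Camera axes: x right, y down, z forward; pixel columns grow to the right and rows downward; lengths in m; the calibration is good to about 2 mm. A picture is of the moment at which its call begins. camera_info takes no time and is no camera call.
- r.close_job(): hands the job in, once; it reports no verdict.
Trained networks look in the newest picture that a camera, given by its name, has taken for a name from the list of things; names that differ only in an ending like _2 or _b are one class to them, and where a whole thing is asked for, a point or a joint stands for the part that bears it (a point fixed in the world has none). Each returns a list of dicts, best first, with "confidence" (0 to 1); they miss things now and then, are a little off and sometimes report something else, mostly with a low value. They report only what shows in the picture. A call takes as long as a camera call.
- r.boxes_of(camera, label): "position" ([x, y, z] in m, in the coordinates of the camera as it stood for that picture, good to about 4 mm: the middle of the surface that is visible of it).
- r.tip_of(camera, label): "position" ([x, y, z] in m, in the coordinates of the camera as it stood for that picture, good to about 4 mm: a listed point, or the origin of a listed thing).
The state is a dict: "time": time; "joint_positions": joint angles; "joint_vel": joint speeds; "joint_torque": joint torques, N m; "ee_pos": TCP position; "eef_rot": TCP orientation; "ft_force": force on the tool from outside, world axes, zero at the start; "torque": the same for the moment, N m; "width": finger opening in m.
Only numpy, scipy, OpenCV 4.12 (cv2) and the standard library are available. Lean on these libraries where they do the work, as an engineer would, in place of code of your own. Each camera call takes 0.05 s, during which the arm holds its last target.

## Working session

There is one attempt and no reset: what is moved stays moved. The work goes in short steps, Python scripts to look and compute and a tool call to move; the robot and the scene stay as the last step left them, time stands still between calls to the robot, and variables do not carry over. Pictures are saved under pics/ and viewed, and the job is handed in when it is done.

Besides the shell and the picture viewer there is one more tool, called after "Request:" by a JSON object that holds its "name" and its "arguments", one argument or row to a line. move_arm: Moves the arm, as the interface text tells. Shift numbers are shares of 2.5 cm and turn numbers shares of 90 degrees, none past 1 either way. Its arguments: {"type":"object","properties":{"deltas":{"type":"array","items":{"type":"array","items":{"type":"number"}}},"squeeze":{"type":"number"}},"required":["deltas"]}

```bash
ls; mkdir -p pics; cat > h.py <<'E'
import numpy as np, cv2, json
from bench import r
def w(cam,p):
    i=r.camera_info(cam); R=np.array(i["R"]);t=np.array(i["t"]); return R.T@(np.array(p)-t)
def px(cam,X):
    i=r.camera_info(cam); R=np.array(i["R"]);t=np.array(i["t"]);K=np.array(i["K"])
    c=R@np.array(X)+t; s=c[:2]/c[2]; s=s*(1+i["k1"]*(s@s)); return K[:2,:2]@s+K[:2,2]
def plane(cam,uv,z):
    i=r.camera_info(cam); R=np.array(i["R"]);t=np.array(i["t"]);K=np.array(i["K"])
    d=(np.linalg.inv(K)@np.array([uv[0],uv[1],1.]))[:2]; s=d.copy()
    for _ in range(20): s=d/(1+i["k1"]*(s@s))
    ray=R.T@np.array([s[0],s[1],1]); o=-R.T@t; return o+ray*(z-o[2])/ray[2]
def shot(cam,name):
    im=r.camera(cam); cv2.imwrite(f"pics/{name}.png",cv2.cvtColor(im,cv2.COLOR_RGB2BGR)); return im
E
python3 - <<'E'
from h import *
np.set_printoptions(precision=4,suppress=True)
for c in ("top","side"):
    shot(c,c+"0")
    i=r.camera_info(c); print(c,i)
    for l in ("pin_top","notch","hub_top","post_left","post_right"):
        print(l,[(w(c,d["position"]),round(d["confidence"],2)) for d in r.tip_of(c,l)[:2]])
s=r.read_state(); print(s)
E
```

```text
pics
top {'K': array([[602.6779,   0.    , 305.4635],
       [  0.    , 602.6779, 236.6877],
       [  0.    ,   0.    ,   1.    ]]), 'k1': 0.06280668080138645, 'R': array([[-0.0057, -1.    ,  0.0053],
       [-0.9937,  0.0051, -0.1117],
       [ 0.1117, -0.0059, -0.9937]]), 't': array([0.008 , 0.5325, 1.54  ])}
pin_top [(array([0.5259, 0.0418, 0.0894]), 0.82)]
notch [(array([ 0.5421, -0.0065,  0.0979]), 0.91)]
hub_top [(array([0.5739, 0.0299, 0.1185]), 0.94)]
post_left [(array([0.6028, 0.0015, 0.1136]), 0.77)]
post_right [(array([0.5428, 0.0595, 0.1129]), 0.72)]
side {'K': array([[454.6358,   0.    , 314.4833],
       [  0.    , 454.6358, 240.9011],
       [  0.    ,   0.    ,   1.    ]]), 'k1': -0.057783962437355826, 'R': array([[ 0.9901, -0.1399,  0.0146],
       [-0.102 , -0.7852, -0.6108],
       [ 0.0969,  0.6033, -0.7916]]), 't': array([-0.5244,  0.1232,  1.0089])}
pin_top [(array([0.5237, 0.0431, 0.082 ]), 0.62), (array([0.5457, 0.0517, 0.1147]), 0.24)]
notch [(array([ 0.5411, -0.0137,  0.0982]), 0.82)]
hub_top [(array([0.5727, 0.0252, 0.1184]), 0.68)]
post_left [(array([0.6053, 0.0024, 0.1149]), 0.87), (array([ 0.3532, -0.3229, -0.0027]), 0.54)]
post_right [(array([0.5485, 0.0536, 0.1138]), 0.76), (array([0.5465, 0.1453, 0.0037]), 0.62)]
{'time': 0.6, 'joint_positions': array([ 1.3144,  0.3322, -0.0647,  1.4601,  0.0216,  1.3499, -0.0885]), 'joint_vel': array([-0.0004,  0.0001, -0.0006,  0.0029, -0.0002, -0.0005, -0.0016]), 'joint_torque': array([ -0.0006, -62.2763,   0.0238, -38.9979,  -0.0613,   0.0317,
        -0.    ]), 'ee_pos': array([ 0.1449, -0.608 ,  0.2226]), 'eef_rot': array([0.9932, 0.1167, 0.    , 0.    ]), 'ft_force': array([ 0.0995, -0.0838, -0.0836]), 'torque': array([0.0588, 0.0727, 0.0706]), 'width': 0.08719388197905868}
```

View pics/top0.png

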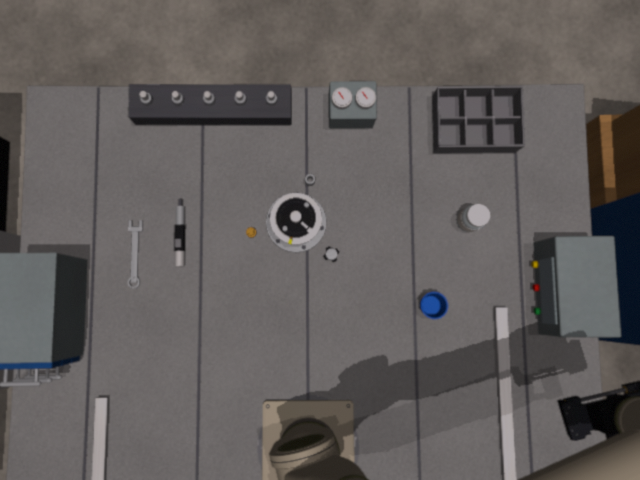

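View pics/side0.png

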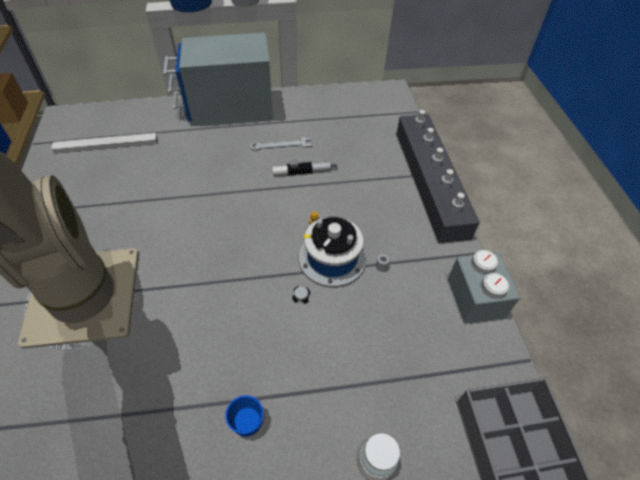

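```bash
python3 - <<'E'
import cv2
from h import *
a=cv2.imread("pics/top0.png"); u,v=map(int,px("top",[.574,.027,.1])); print(u,v)
cv2.imwrite("pics/topz.png",cv2.resize(a[v-50:v+50,u-65:u+65],None,fx=6,fy=6,interpolation=cv2.INTER_CUBIC))
E
```

```text
296 217
```

View pics/topz.png

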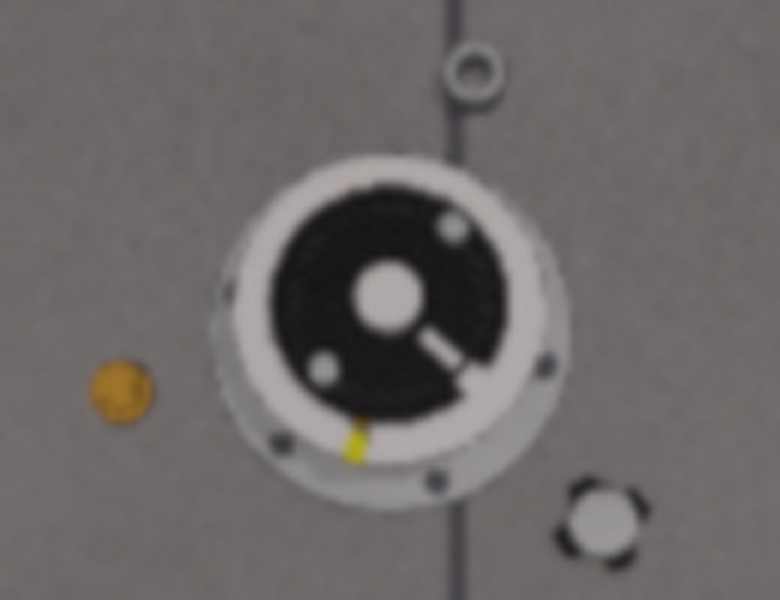

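The top view shows the cap at about (296,217). The notch and white line are at the lower right of the cap, zoomed (472,382). The yellow mark and pin are at the bottom, zoomed (358,435), and the posts are at zoomed (452,227) and (323,369). The fitting, nut and socket stand around the station.

```bash
python3 - <<'E'
from h import *
np.set_printoptions(precision=4,suppress=True)
def z(u,v,h): return plane("top",(231+(u+.5)/6-.5,167+(v+.5)/6-.5),h)
a=cv2.imread("pics/topz.png"); 
# disc contour fit
pts={'disc':(389,302,.098),'hub':(388,296,.119),'yellow':(357,447,.080),'pin':(362,424,.086),'notch':(474,380,.098),'lineA':(424,331,.098),'lineB':(460,364,.098),'postUR':(452,227,.115),'postLL':(323,369,.115),'fit':(122,391,.034),'nut':(603,521,.02),'socket':(475,71,.034)}
P={k:z(*v) for k,v in pts.items()}
c=(P['hub']+ (P['postUR']+P['postLL'])/2+P['disc'])[:2]/3
for k,p in P.items():
    d=p[:2]-c; print(k,p,"r",np.hypot(*d)*1e3,"ang",np.degrees(np.arctan2(d[1],d[0])))
print(c)
for l in ("lobe_nut","socket","fitting"):
    print(l,[(w("top",d["position"]),d["confidence"]) for d in r.tip_of("top",l)[:1]])
E
```

```text
disc [0.5747 0.0303 0.098 ] r 0.47497010228717457 ang -22.370086459130526
hub [0.5741 0.0305 0.119 ] r 0.13131838874154564 ang -177.606714625923
yellow [0.5159 0.0442 0.08  ] r 59.919800830162316 ang 166.80177424795923
pin [0.525  0.0419 0.086 ] r 50.6143161200181 ang 166.9333298488936
notch [ 0.5418 -0.0049  0.098 ] r 48.02822361891504 ang -132.55101051478366
lineA [0.5624 0.0158 0.098 ] r 18.865072496918444 ang -128.8088711632479
lineB [0.5485 0.0009 0.098 ] r 39.231672573167934 ang -131.01378022446522
postUR [0.6034 0.004  0.115 ] r 39.35106211242323 ang -42.31526020968562
postLL [0.5446 0.0574 0.115 ] r 40.05761200701563 ang 137.8839560190641
fit [0.5457 0.1467 0.034 ] r 119.68895311958549 ang 103.82211608383194
nut [ 0.4893 -0.0617  0.02  ] r 125.3662906846843 ang -132.67999921188067
socket [ 0.6859 -0.007   0.034 ] r 117.75754023933055 ang -18.578529300759495
[0.5743 0.0305]
lobe_nut [(array([ 0.4911, -0.0648,  0.0006]), 0.42)]
socket [(array([ 0.6899, -0.0063, -0.005 ]), 0.6)]
fitting [(array([ 0.5503,  0.155 , -0.0034]), 0.49)]
```

Request:
{"name": "move_arm", "arguments": {
  "deltas": [
    [-1,0.8,-0.67,0,0],
    [-1,0.8,-0.67,0,0],
    [-1,0.8,-0.67,0,0],
    [-1,0.8,-0.67,0,0],
    [-1,0.8,-0.67,0,0],
    [-1,0.8,-0.67,0,0],
    [-1,0.8,-0.67,0,0],
    [-1,0.8,-0.67,0,0],
    [-1,0.8,-0.67,0,0],
    [-1,0.8,-0.67,0,0],
    [-1,0.8,-0.67,0,0],
    [-1,0.8,-0.67,0,0]
  ],
  "squeeze": 10
}}

```text
time: 1.75
ee_pos: [0.3323, -0.3558, 0.2228]
eef_rot: [0.993, 0.117, 0.0, 0.0]
ft_force: [0.2, -0.7, -0.0]
width: 0.0153
```

Request:
{"name": "move_arm", "arguments": {
  "deltas": [
    [-1,0.8,-0.67,0,0],
    [-1,0.8,-0.67,0,0],
    [-1,0.8,-0.67,0,0],
    [-1,0.8,-0.67,0,0],
    [-1,0.8,-0.67,0,0],
    [-1,0.8,-0.67,0,0],
    [-1,0.8,-0.67,0,0],
    [-1,0.8,-0.67,0,0],
    [-1,0.8,-0.67,0,0],
    [-1,0.8,-0.67,0,0],
    [-1,0.8,-0.67,0,0],
    [-1,0.8,-0.67,0,0]
  ]
}}

```text
time: 2.75
ee_pos: [0.5193, -0.1047, 0.2228]
eef_rot: [0.993, 0.117, 0.0, 0.0]
ft_force: [-0.2, 0.1, 0.9]
width: 0.0011
```

Request:
{"name": "move_arm", "arguments": {
  "deltas": [
    [-1,0,0,0,-0.075],
    [-1,0,0,0,-0.075],
    [-1,0,0,0,-0.075],
    [-1,0,0,0,-0.075],
    [-1,0,0,0,-0.075],
    [-1,0,0,0,-0.075],
    [-1,0,0,0,-0.075],
    [-1,0,0,0,-0.075],
    [-1,0,0,0,-0.075],
    [-1,0,0,0,-0.05],
    [-1,0,0,0,0]
  ]
}}

```text
time: 3.67
ee_pos: [0.5186, -0.1058, 0.2226]
eef_rot: [0.772, 0.635, 0.0, 0.0]
ft_force: [-1.0, 0.2, 0.7]
width: 0.0004
```

Request:
{"name": "move_arm", "arguments": {
  "deltas": [
    [-1,0.72,0.35,0,0],
    [-1,0.72,0.35,0,0],
    [-1,0.72,0.35,0,0],
    [-1,0.72,0.35,0,0],
    [-1,0.72,0.35,0,0],
    [-1,0.72,0.35,0,0],
    [-1,0.72,0.35,0,0],
    [-1,0.72,0.35,0,0],
    [-1,0,0,0.8,0],
    [-1,0,0,0.8,0],
    [-1,0,0,0.8,0],
    [-1,0,0,0.6,0]
  ]
}}

```text
time: 4.67
ee_pos: [0.6151, 0.0216, 0.1458]
eef_rot: [0.775, 0.632, -0.001, -0.0]
ft_force: [0.2, -0.7, 0.3]
width: 0.0004
```

```bash
python3 - <<'E'
from h import *
np.set_printoptions(precision=4,suppress=True)
for c in ("top","side"):
    a=shot(c,c+"1"); u,v=map(int,px(c,[.574,.029,.11]))
    cv2.imwrite(f"pics/{c}1z.png",cv2.cvtColor(cv2.resize(a[v-50:v+50,u-65:u+65],None,fx=6,fy=6,interpolation=cv2.INTER_CUBIC),cv2.COLOR_RGB2BGR)); print(u-65,v-50)
s=r.read_state(); print(s["ee_pos"],s["joint_positions"],s["time"])
E
```

```text
230 166
268 179
[0.6141 0.0212 0.1449] [ 0.4345  0.4569 -0.7074  1.5548  0.3064  1.2483 -0.5222] 4.7667
```

View pics/top1z.png

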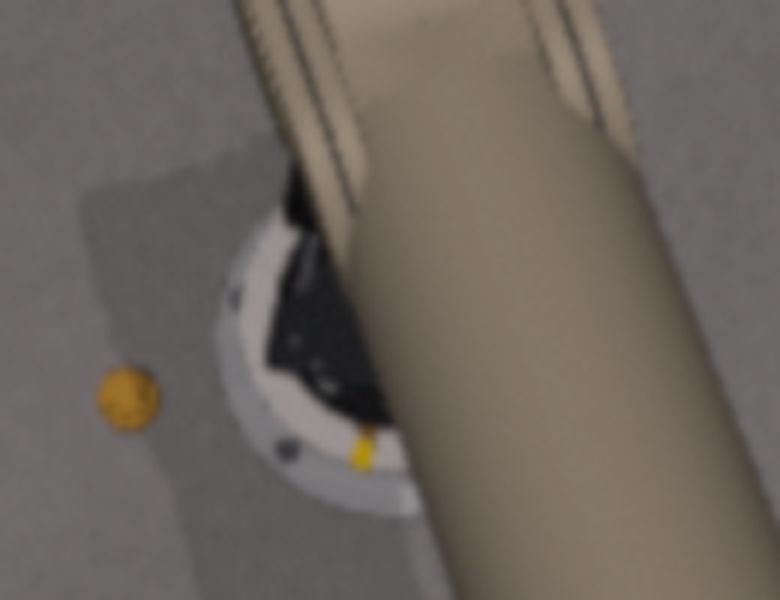

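View pics/side1z.png

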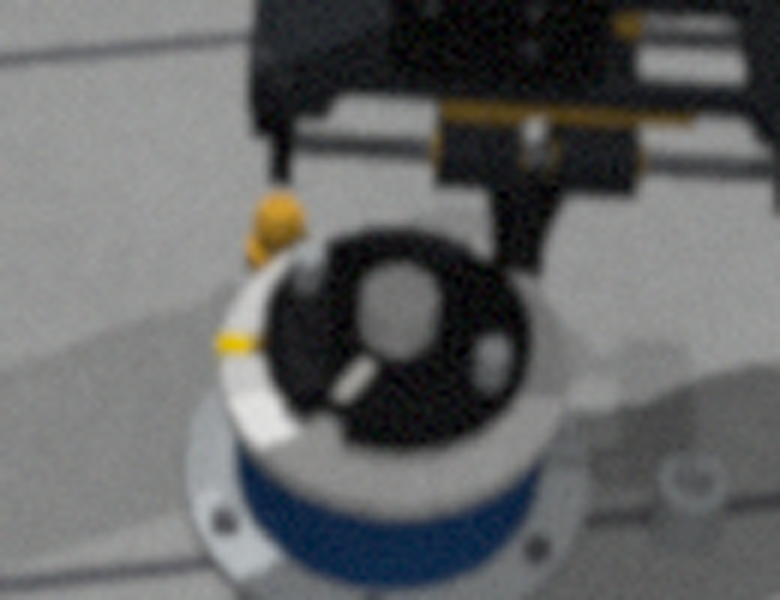

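```bash
python3 - <<'E'
import cv2
a=cv2.imread("pics/side1.png")[90:290,180:440]
cv2.imwrite("pics/s1b.png",cv2.resize(a,None,fx=3,fy=3,interpolation=cv2.INTER_CUBIC))
E
```

```text
(no output)
```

View pics/s1b.png

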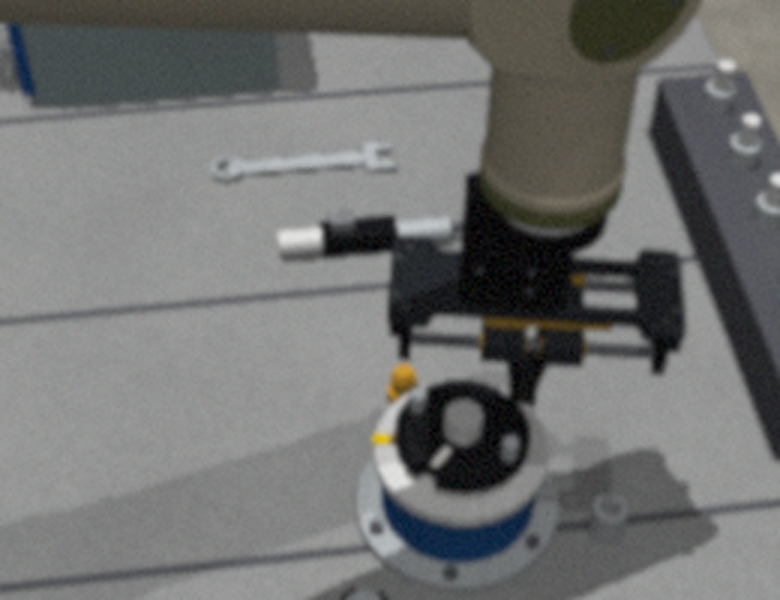

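The side view shows the closed fingertip hanging behind and to the right of the hub, clear of post_left at zoom (510,445). I'll lower it beside the post.

Request:
{"name": "move_arm", "arguments": {
  "deltas": [
    [-1,0,0,0.5,0],
    [-1,0,0,0.5,0],
    [-1,0,0,0.3,0],
    [-1,0,0,0.28,0],
    [-1,0,0,0,0]
  ]
}}

```text
time: 5.18
ee_pos: [0.6149, 0.0215, 0.1065]
eef_rot: [0.774, 0.634, -0.001, -0.001]
ft_force: [0.1, 0.2, 0.3]
width: 0.0009
```

```bash
python3 - <<'E'
from h import *
c="side"
a=shot(c,c+"2"); u,v=map(int,px(c,[.574,.029,.11]))
cv2.imwrite(f"pics/{c}2z.png",cv2.cvtColor(cv2.resize(a[v-50:v+50,u-65:u+65],None,fx=6,fy=6,interpolation=cv2.INTER_CUBIC),cv2.COLOR_RGB2BGR))
s=r.read_state(); print(s["ee_pos"],s["ft_force"])
E
```

```text
[0.61527535 0.02162237 0.10739504] [ 0.68750764 -0.37138273  0.05097968]
```

View pics/side2z.png

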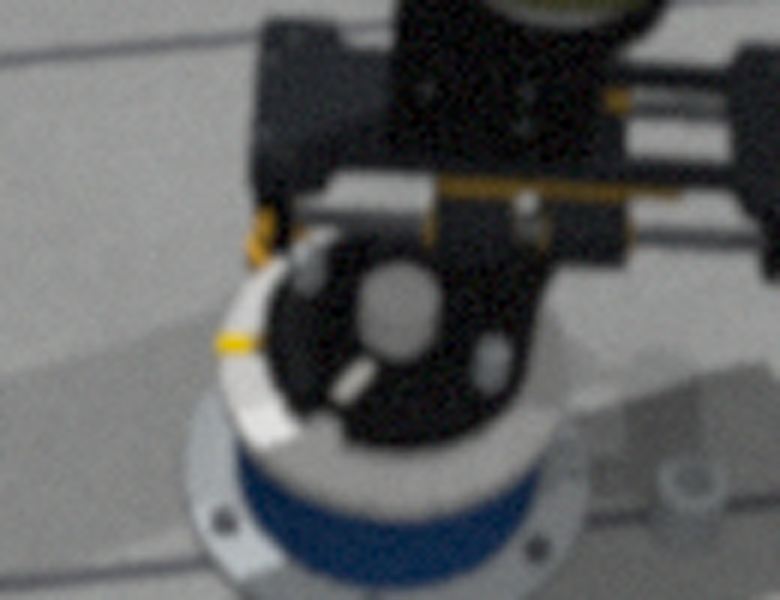

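Request:
{"name": "move_arm", "arguments": {
  "deltas": [
    [-1,-0.117,-0.004,0.1,0.0444],
    [-1,-0.117,-0.004,0,0.0444],
    [-1,-0.117,-0.004,0,0.0444],
    [-1,-0.117,-0.004,0,0.0444],
    [-1,-0.117,-0.004,0,0.0444],
    [-1,-0.117,-0.004,0,0.0444],
    [-1,-0.117,-0.004,0,0.0444],
    [-1,-0.117,-0.004,0,0.0444],
    [-1,-0.117,-0.004,0,0.0444],
    [-1,-0.117,-0.004,0,0.0444],
    [-1,-0.117,-0.004,0,0.0444],
    [-1,0,0,0,0]
  ]
}}

```text
time: 6.23
ee_pos: [0.5987, -0.0046, 0.1064]
eef_rot: [0.955, 0.296, 0.001, 0.0]
ft_force: [0.3, 0.9, -0.3]
width: 0.0004
```

```bash
cat > look.py <<'E'
from h import *
import sys
n=sys.argv[1]; c="side"
a=shot(c,c+n); u,v=map(int,px(c,[.574,.029,.11]))
cv2.imwrite(f"pics/{c}{n}z.png",cv2.cvtColor(cv2.resize(a[v-50:v+50,u-65:u+65],None,fx=6,fy=6,interpolation=cv2.INTER_CUBIC),cv2.COLOR_RGB2BGR))
s=r.read_state(); print(s["time"],s["ee_pos"],s["ft_force"],"yaw",np.degrees(2*np.arctan2(s["eef_rot"][1],s["eef_rot"][0])))
d=s["ee_pos"][:2]-[.574,.030]; print("r",np.hypot(*d),"ang",np.degrees(np.arctan2(d[1],d[0])))
E
python3 look.py 3
```

```text
6.2833 [ 0.5988035  -0.00439594  0.10631065] [-0.26446351 -0.11604584 -0.42373129] yaw 34.74774366183969
r 0.042406296692336774 ang -54.20398720171538
```

View pics/side3z.png

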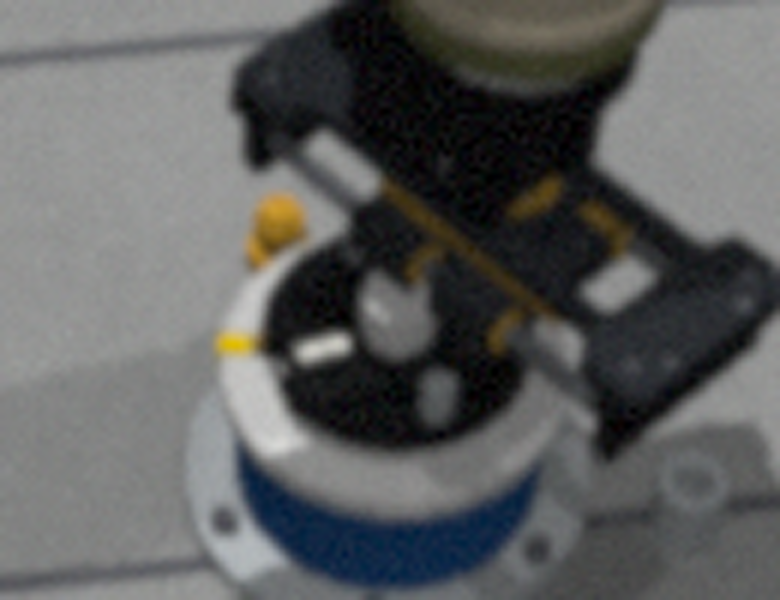

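The cap is turning: the white line is now at zoom (293–350, 348), with the pin at (262,344). I'll push a further 18 degrees and then measure.

Request:
{"name": "move_arm", "arguments": {
  "deltas": [
    [-1,-0.117,-0.004,0,0.0444],
    [-1,-0.117,-0.004,0,0.0444],
    [-1,-0.117,-0.004,0,0.0444],
    [-1,-0.117,-0.004,0,0.0444],
    [-1,-0.059,-0.002,0,0.0222],
    [-1,0,0,0,0]
  ]
}}

```text
time: 6.78
ee_pos: [0.587, -0.0101, 0.1062]
eef_rot: [0.989, 0.146, 0.001, 0.0]
ft_force: [1.4, 1.2, 0.3]
width: 0.0005
```

```bash
python3 look.py 4
```

```text
6.8333 [ 0.5869768  -0.01005193  0.10607152] [0.57847448 0.17890375 1.04279955] yaw 16.875097078476262
r 0.042101717901957526 ang -72.04770276079898
```

View pics/side4z.png

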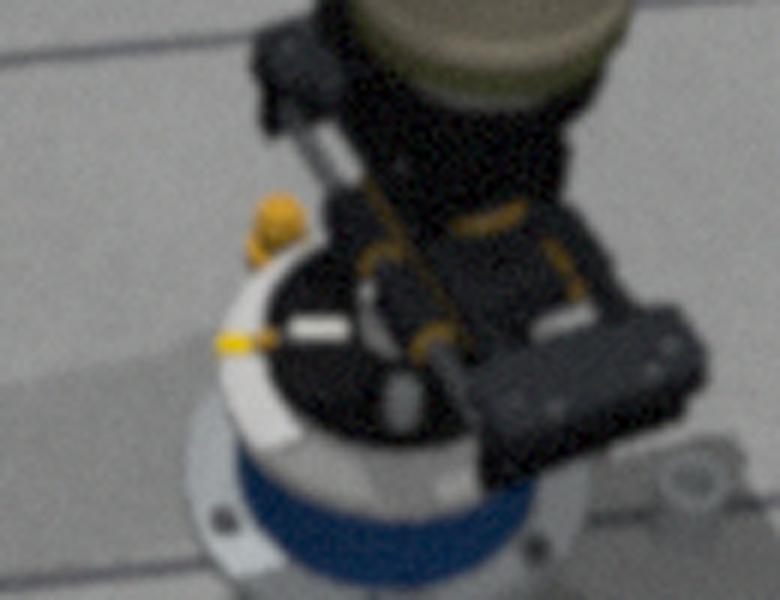

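```bash
python3 - <<'E'
from h import *
np.set_printoptions(precision=4,suppress=True)
def z(u,v,h): return plane("side",(268+(u+.5)/6-.5,179+(v+.5)/6-.5),h)[:2]
# hub top & centre from side1z
hub=z(400,302,.119); print("hub",hub)
# disc ellipse from side1z : left/right/front extremes left 268, right 530, top 228, bottom 447
print("disc",z(398,336,.098))
a=cv2.imread("pics/side4.png")[179:279,268:398]; b=cv2.resize(a,None,fx=6,fy=6,interpolation=cv2.INTER_CUBIC)
h=cv2.cvtColor(b,cv2.COLOR_BGR2HSV)
m=((h[...,1]>170)&(h[...,2]>150)&(h[...,0]>22)&(h[...,0]<35)).astype(np.uint8)
ys,xs=np.nonzero(m[300:400,200:260]); Y=(xs.mean()+200,ys.mean()+300); print("yellow px",Y)
g=(b.min(2)>120).astype(np.uint8)[300:352,280:358]; ys,xs=np.nonzero(g); L=(xs.mean()+280,ys.mean()+300); print("line px",L, xs.min()+280,xs.max()+280)
for c in (hub,np.array([.574,.030]),z(398,336,.098)):
  for n,p in (("yel",z(*Y,.080)),("pin",z(267,340,.0885)),("A",z(348,327,.098)),("B",z(290,327,.098)),("L",z(*L,.098)),("post",z(402,378,.115))):
    d=p-c; print(n,np.hypot(*d)*1e3,np.degrees(np.arctan2(d[1],d[0]))%360)
  print()
E
```

```text
hub [0.5743 0.0228]
disc [0.5748 0.0238]
yellow px (np.float64(234.16558441558442), np.float64(343.95454545454544))
line px (np.float64(318.2852729145211), np.float64(327.9979402677652)) 291 346
yel 60.876883241545855 161.7327420601993
pin 48.08314041034087 164.66220698229745
A 18.675135504422965 156.33784749590157
B 39.618442472243025 165.02845878993767
L 29.263957952824345 163.24884888875914
post 31.51976819131115 262.07824769965526

yel 58.68629809586623 168.32610297697798
pin 46.3627024145526 173.17297967336975
A 16.770949449561563 179.01625747544716
B 38.05759973482887 175.43681682810708
L 27.71274058349977 177.4620925765162
post 38.634582951601935 264.0461368615611

yel 61.02102628305498 162.72192480248938
pin 48.2831645412455 165.90256272307724
A 18.74062736159388 159.5848385155213
B 39.82751419307133 166.53043892691088
L 29.44554113209943 165.29142747039518
post 32.533428219890915 261.51109095450556
```

```bash
cat > fit.py <<'E'
from h import *
from scipy.optimize import least_squares
np.set_printoptions(precision=4,suppress=True)
def radial(img,cam,c,z,R,bright_in,angs):
    g=cv2.cvtColor(img,cv2.COLOR_BGR2GRAY).astype(np.float32); out=[]
    rs=np.arange(R-.012,R+.012,.0005)
    for a in angs:
        P=np.array([px(cam,[c[0]+q*np.cos(a),c[1]+q*np.sin(a),z]) for q in rs],np.float32)
        v=cv2.remap(g,P[:,0][None],P[:,1][None],cv2.INTER_LINEAR)[0]
        v=cv2.GaussianBlur(v[None],(9,1),0)[0]; dv=np.diff(v)*(-1 if bright_in else 1)
        k=dv.argmax(); 
        if dv[k]>3: out.append((a,rs[k]+.00025,dv[k]))
    return out
def fit(img,cam,z,R,bi,c0,rng):
    c=np.array(c0)
    for _ in range(6):
        o=radial(img,cam,c,z,R,bi,rng)
        P=np.array([[c[0]+q*np.cos(a),c[1]+q*np.sin(a)] for a,q,_ in o])
        s=least_squares(lambda x:np.hypot(*(P-x[:2]).T)-x[2],[*c,R],loss="soft_l1",f_scale=.0015); c=s.x[:2]
    return s.x,len(o),np.median(abs(s.fun))
if __name__=="__main__":
    A=np.radians(np.arange(0,360,4))
    for cam in("top","side"):
        im=cv2.imread(f"pics/{cam}0.png")
        for n,z,R,b in(("disc",.098,.050,False),("flange",.080,.066,True),("base",.0,.08,True),("hub",.119,.014,True)):
            print(cam,n,fit(im,cam,z,R,b,[.574,.027],A))
E
python3 fit.py
```

```text
Traceback (most recent call last):
  File "fit.py", line 26, in <module>
    print(cam,n,fit(im,cam,z,R,b,[.574,.027],A))
                ~~~^^^^^^^^^^^^^^^^^^^^^^^^^^^^
  File "fit.py", line 17, in fit
    o=radial(img,cam,c,z,R,bi,rng)
  File "fit.py", line 8, in radial
    P=np.array([px(cam,[c[0]+q*np.cos(a),c[1]+q*np.sin(a),z]) for q in rs],np.float32)
                ~~^^^^^^^^^^^^^^^^^^^^^^^^^^^^^^^^^^^^^^^^^^^
  File "h.py", line 6, in px
    i=r.camera_info(cam); R=np.array(i["R"]);t=np.array(i["t"]);K=np.array(i["K"])
ValueError: time passes only in moves, steps and waits
```

```bash
sed -i 's/i=r.camera_info(cam)/i=CI(cam)/' h.py; cat >> h.py <<'E'
import functools
@functools.lru_cache(None)
def CI(cam): return r.camera_info(cam)
E
python3 fit.py
```

```text
top disc (array([0.5741, 0.0306, 0.0498]), 90, np.float64(0.00041043469893515747))
top flange (array([0.575 , 0.0305, 0.0656]), 82, np.float64(0.0003582010735185964))
top base (array([0.5755, 0.0289, 0.078 ]), 75, np.float64(0.0011473272367101134))
top hub (array([0.5741, 0.0305, 0.014 ]), 90, np.float64(0.0002464915666930889))
side disc (array([0.5743, 0.0221, 0.0514]), 90, np.float64(0.0016369192357175398))
side flange (array([0.5748, 0.0264, 0.0661]), 72, np.float64(0.0004373744547653685))
side base (array([0.5771, 0.035 , 0.0804]), 52, np.float64(0.00039408399159575336))
side hub (array([0.5749, 0.0271, 0.0145]), 90, np.float64(0.0002570638522100925))
```

```bash
python3 - <<'E'
from h import *
np.set_printoptions(precision=4,suppress=True)
def z(u,v,h): return plane("side",(268+(u+.5)/6-.5,179+(v+.5)/6-.5),h)[:2]
c=np.array([.5748,.0267])
for n,p in (("yel",z(234.2,344,.080)),("pin",z(265,340,.0885)),("L",z(318.3,328,.098)),("B",z(290,327.5,.098)),("post",z(402,376,.115))):
    d=p-c; print(n,np.hypot(*d)*1e3,np.degrees(np.arctan2(d[1],d[0]))%360)
b=cv2.resize(cv2.imread("pics/side4.png")[179:279,268:398],None,fx=6,fy=6,interpolation=cv2.INTER_CUBIC)
def uv(a,rr,h):
    q=px("side",[c[0]+rr*np.cos(np.radians(a)),c[1]+rr*np.sin(np.radians(a)),h]); return ((q-[268,179]+.5)*6-.5).astype(int)
for a,col in((166.9,(0,0,255)),(170,(0,255,0)),(176.,(255,255,0))):
    for rr in (.018,.04,.049): cv2.circle(b,uv(a,rr,.098),3,col,-1)
for t in range(0,360,15): cv2.circle(b,uv(t,.05,.098),2,(255,0,255),-1); cv2.circle(b,uv(t,.066,.08),2,(255,0,0),-1); cv2.circle(b,uv(t,.014,.119),2,(255,255,0),-1)
for rr,h in((.049,.0885),(.066,.08)): cv2.circle(b,uv(166.9,rr,h),4,(0,128,255),2)
cv2.imwrite("pics/ov4.png",b)
E
```

```text
yel 60.20030494365743 165.42275944566165
pin 48.396061067954086 169.3951470296974
L 28.83763251107574 170.97128091463009
B 39.24648598098157 171.06605189756883
post 34.55744725827724 262.2533960920761
```

View pics/ov4.png

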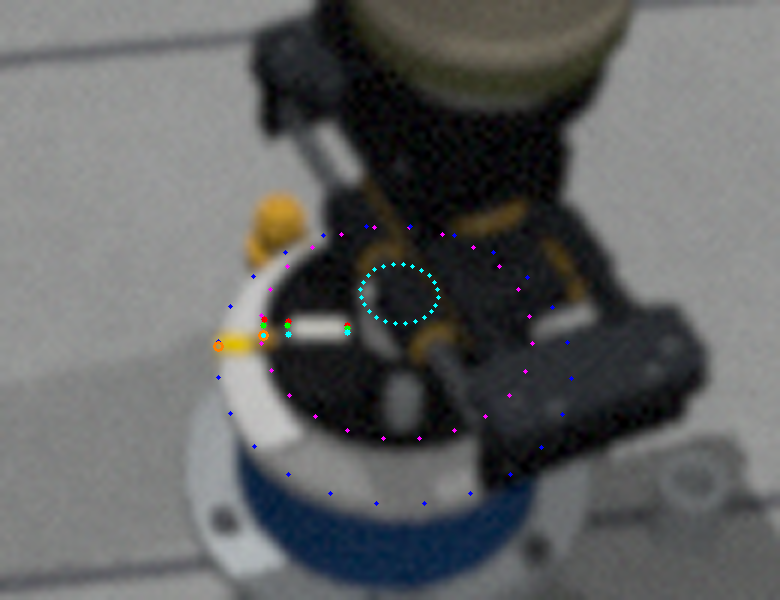

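The overlay puts the white line at about 171° and the pin at about 167°. I'll push about 4° more.

Request:
{"name": "move_arm", "arguments": {
  "deltas": [
    [-1,-0.059,-0.002,0,0.0222],
    [-1,-0.059,-0.002,0,0.0222],
    [-1,0,0,0,0]
  ]
}}

```text
time: 7.08
ee_pos: [0.5841, -0.0109, 0.106]
eef_rot: [0.994, 0.111, 0.0, 0.0]
ft_force: [1.2, 0.8, 1.2]
width: 0.0006
```

```bash
python3 look.py 5; python3 - <<'E'
from h import *
b=cv2.resize(cv2.imread("pics/side5.png")[179:279,268:398],None,fx=6,fy=6,interpolation=cv2.INTER_CUBIC)
g=(b.min(2)>120).astype(np.uint8)[295:352,280:358]; ys,xs=np.nonzero(g); L=(xs.mean()+280,ys.mean()+295); print(L)
h=cv2.cvtColor(b,cv2.COLOR_BGR2HSV)
p=plane("side",(268+(L[0]+.5)/6-.5,179+(L[1]+.5)/6-.5),.098)[:2]-[.5748,.0267]; print(np.hypot(*p),np.degrees(np.arctan2(p[1],p[0]))%360)
cv2.imwrite("pics/c5.png",cv2.resize(b[270:420,200:420],None,fx=3,fy=3))
E
```

```text
7.1333 [ 0.58410163 -0.01083305  0.10593717] [ 2.15127614 -0.41855788  1.06737806] yaw 12.877374887719993
r 0.04206401143779419 ang -76.10466591731446
(np.float64(318.58193277310926), np.float64(323.64180672268907))
0.02882559460527016 166.8795276360323
```

View pics/c5.png

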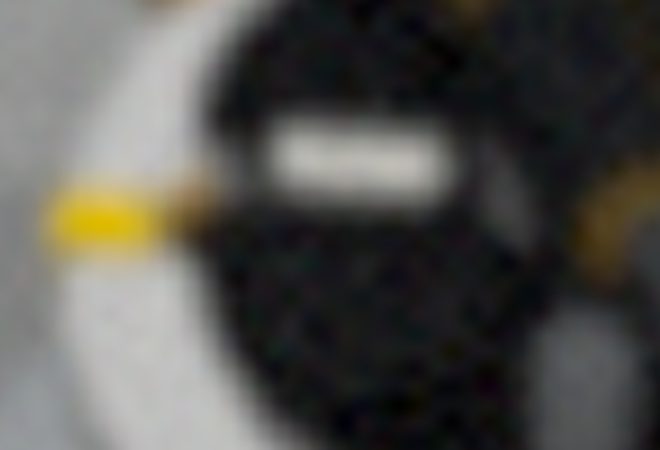

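The line is now at 166.9° against the pin at about 167°. I'll back the finger off, lift it, and go over the hub.

Request:
{"name": "move_arm", "arguments": {
  "deltas": [
    [-1,0.1,0,0,0],
    [-1,0.1,0,0,0],
    [-1,0,0,-0.4,0],
    [-1,0,0,-0.7,0],
    [-1,0,0,-0.7,0],
    [-1,-0.07,-0.54,0,0],
    [-1,-0.07,-0.54,0,0],
    [-1,-0.08,-0.55,0,0],
    [-1,0,0,0,0]
  ]
}}

```text
time: 7.88
ee_pos: [0.5725, 0.0331, 0.1501]
eef_rot: [0.994, 0.113, -0.001, -0.001]
ft_force: [-0.3, 0.3, -0.1]
width: 0.0004
```

```bash
python3 look.py 6; python3 - <<'E'
from h import *
b=cv2.resize(cv2.imread("pics/side6.png")[179:279,268:398],None,fx=6,fy=6,interpolation=cv2.INTER_CUBIC)
g=(b.min(2)>120).astype(np.uint8)[295:352,280:358]; ys,xs=np.nonzero(g); L=(xs.mean()+280,ys.mean()+295); print(L)
p=plane("side",(268+(L[0]+.5)/6-.5,179+(L[1]+.5)/6-.5),.098)[:2]-[.5748,.0267]; print(np.hypot(*p),np.degrees(np.arctan2(p[1],p[0]))%360)
E
```

```text
7.9333 [0.57310275 0.03121241 0.15003888] [ 0.41541715  0.33832101 -0.02352294] yaw 12.941449138369547
r 0.00150831104557876 ang 126.50331636566422
(np.float64(300.7959183673469), np.float64(319.2244897959184))
0.035547712627308777 164.5849284156116
```

View pics/side6z.png

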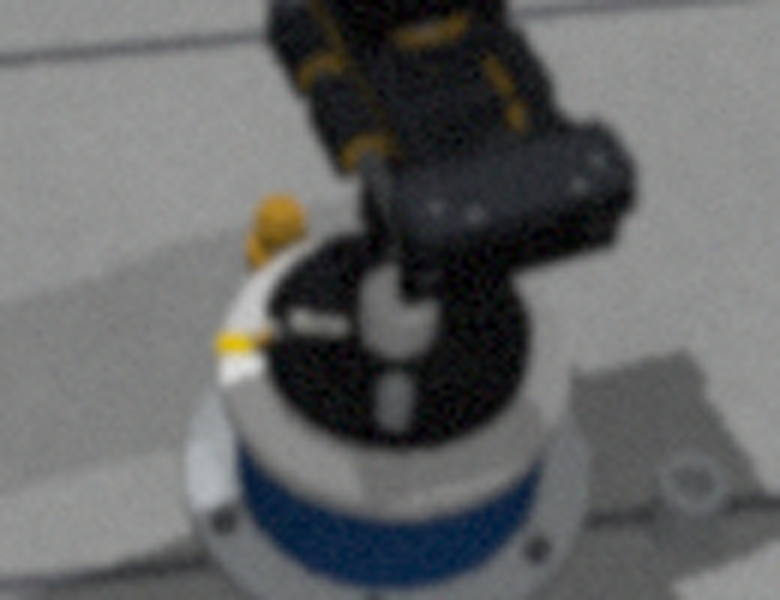

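The cap stayed aligned and the fingertip is over the hub. Now I'll descend.

Request:
{"name": "move_arm", "arguments": {
  "deltas": [
    [-1,0.04,0.1,0.5,0],
    [-1,0,0,0.5,0],
    [-1,0,0,0.14,0],
    [-1,0,0,0.04,0],
    [-1,0,0,0.04,0],
    [-1,0,0,0.04,0],
    [-1,0,0,0,0]
  ]
}}

```text
time: 8.52
ee_pos: [0.5758, 0.0264, 0.119]
eef_rot: [0.994, 0.111, 0.0, -0.0]
ft_force: [-0.5, -0.2, -0.3]
width: 0.0007
```

Request:
{"name": "move_arm", "arguments": {
  "deltas": [
    [-1,0,0,0.04,0],
    [-1,0,0,0.04,0],
    [-1,0,0,0.04,0],
    [-1,0,0,0,0]
  ]
}}

```text
time: 8.85
ee_pos: [0.576, 0.0265, 0.1165]
eef_rot: [0.994, 0.111, 0.0, 0.0]
ft_force: [-1.5, 0.3, 2.8]
width: 0.0002
```

Request:
{"name": "move_arm", "arguments": {
  "deltas": [
    [-1,0,0,0.04,0],
    [-1,0,0,0.04,0],
    [-1,0,0,0,0]
  ]
}}

```text
time: 9.1
ee_pos: [0.576, 0.0265, 0.1143]
eef_rot: [0.994, 0.111, 0.0, 0.0]
ft_force: [-0.8, -0.3, 3.7]
width: 0.0006
```

The cap is going down with only 3–4 N, so the notch is over the pin. I'll keep pressing until it bottoms.

Request:
{"name": "move_arm", "arguments": {
  "deltas": [
    [-1,0,0,0.04,0],
    [-1,0,0,0.04,0],
    [-1,0,0,0.04,0],
    [-1,0,0,0,0]
  ]
}}

```text
time: 9.43
ee_pos: [0.576, 0.0265, 0.1114]
eef_rot: [0.994, 0.111, 0.0, 0.0]
ft_force: [-0.9, -0.8, 4.7]
width: 0.0005
```

Request:
{"name": "move_arm", "arguments": {
  "deltas": [
    [-1,0,0,0.03,0],
    [-1,0,0,0,0]
  ]
}}

```text
time: 9.6
ee_pos: [0.5761, 0.0265, 0.1114]
eef_rot: [0.994, 0.111, 0.001, 0.0]
ft_force: [-2.2, -0.2, 10.7]
width: 0.0005
```

Request:
{"name": "move_arm", "arguments": {
  "deltas": [
    [-1,0,0,0.04,0],
    [-1,0,0,0,0]
  ]
}}

```text
time: 9.77
ee_pos: [0.5763, 0.0265, 0.1112]
eef_rot: [0.994, 0.111, 0.001, 0.0]
ft_force: [-6.9, -0.2, 19.0]
width: 0.0004
```

Request:
{"name": "move_arm", "arguments": {
  "deltas": [
    [-1,0,0,-0.1,0],
    [-1,0,0,-0.2,0],
    [-1,0,0,-0.6,0],
    [-1,0,0,-1,0],
    [-1,0,0,-1,0],
    [-1,0,1,-0.5,0],
    [-1,0,1,0,0],
    [-1,0,1,0,0],
    [-1,0,1,0,0],
    [-1,0,1,0,0],
    [-1,0,1,0,0],
    [-1,0,1,0,0]
  ]
}}

```text
time: 10.77
ee_pos: [0.6142, -0.1455, 0.1941]
eef_rot: [0.994, 0.111, -0.0, -0.0]
ft_force: [0.1, -0.5, -0.1]
width: 0.0004
```

Request:
{"name": "move_arm", "arguments": {
  "deltas": [
    [-1,0,1,0,0],
    [-1,0,1,0,0],
    [-1,0,0.5,0,0],
    [-1,0,0,0,0],
    [-1,0,0,0,0]
  ]
}}

```text
time: 11.18
ee_pos: [0.6278, -0.2049, 0.1938]
eef_rot: [0.994, 0.11, -0.0, -0.0]
ft_force: [0.8, 1.1, 0.1]
width: 0.0004
```

```bash
python3 look.py 7; python3 - <<'E'
from h import *
np.set_printoptions(precision=4,suppress=True)
from fit import fit
shot("top","top7"); A=np.radians(np.arange(0,360,4))
cv2.imwrite("pics/top7z.png",cv2.resize(cv2.imread("pics/top7.png")[167:267,231:361],None,fx=6,fy=6,interpolation=cv2.INTER_CUBIC))
for c in("top","side"):
  for l in ("pin_top","notch","hub_top","post_left","post_right","lobe_nut","socket","fitting"):
    print(c,l,[(w(c,d["position"]),round(d["confidence"],2)) for d in r.tip_of(c,l)[:1]])
for z in (.119,.111): print(fit(cv2.imread("pics/side7.png"),"side",z,.014,True,[.5748,.0267],A), fit(cv2.imread("pics/top7.png"),"top",z,.014,True,[.5744,.0305],A))
E
```

```text
11.2333 [ 0.62803812 -0.20370092  0.19413839] [0.55461316 0.04749028 0.05698442] yaw 12.778488630241865
r 0.23986713155505038 ang -76.9804468922849
top pin_top [(array([0.5217, 0.0419, 0.0877]), 0.89)]
top notch [(array([0.5288, 0.0396, 0.0894]), 0.96)]
top hub_top [(array([0.5733, 0.0301, 0.1089]), 0.93)]
top post_left [(array([ 0.5661, -0.0091,  0.1051]), 0.63)]
top post_right [(array([0.5801, 0.0717, 0.1085]), 0.75)]
top lobe_nut [(array([ 0.4884, -0.0632, -0.0023]), 0.68)]
top socket [(array([ 0.6902, -0.0073, -0.0046]), 0.39)]
top fitting [(array([ 0.55  ,  0.1519, -0.0019]), 0.53)]
side pin_top [(array([0.5212, 0.0429, 0.0877]), 0.69)]
side notch [(array([0.5279, 0.0319, 0.0922]), 0.73)]
side hub_top [(array([0.5723, 0.0256, 0.1118]), 0.59)]
side post_left [(array([ 0.5656, -0.0092,  0.106 ]), 0.61)]
side post_right [(array([ 0.3521, -0.3231, -0.0033]), 0.24)]
side lobe_nut [(array([ 0.4913, -0.0603, -0.0032]), 0.47)]
side socket []
side fitting [(array([0.5493, 0.1497, 0.0006]), 0.68)]
(array([0.5733, 0.0203, 0.0142]), 90, np.float64(0.00047043637261988316)) (array([0.573 , 0.0304, 0.014 ]), 90, np.float64(0.00027863810019890245))
(array([0.5747, 0.0267, 0.0144]), 90, np.float64(0.00035779223803782817)) (array([0.5742, 0.0305, 0.0141]), 90, np.float64(0.0002535228766027565))
```

View pics/side7z.png

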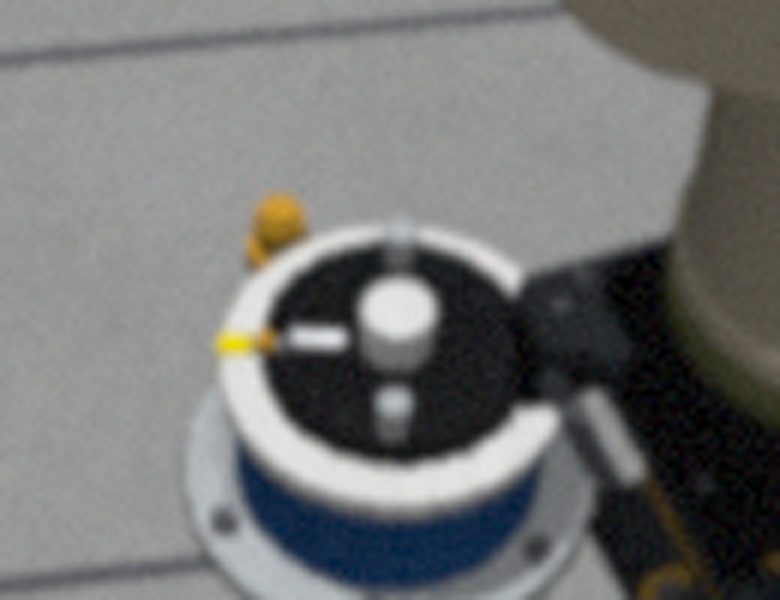

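View pics/top7z.png

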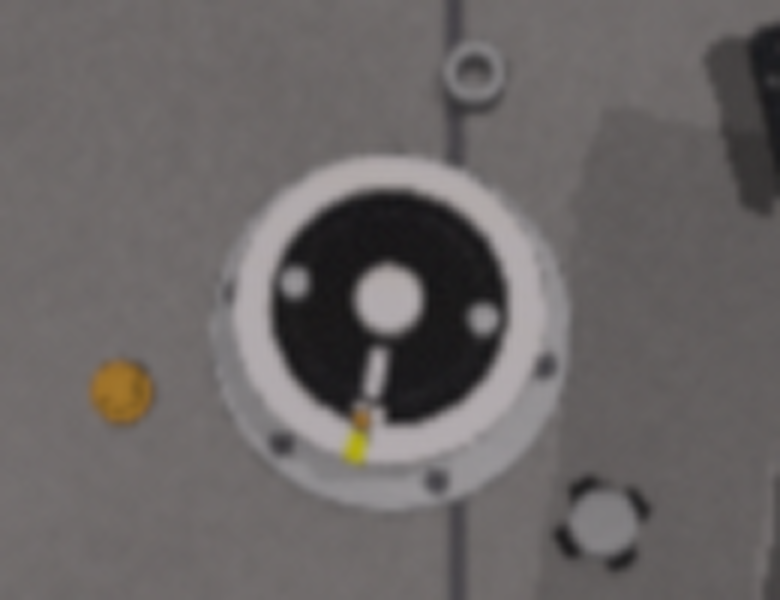

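The cap is fully down: the hub-top fit matches at z = 0.111. The line and notch are at about 169° and the pin at about 167°, roughly 1.6 mm apart. The nut, socket and fitting haven't moved, and the arm is clear. Handing in.

```bash
python3 -c "
from bench import r
print(r.read_state()['ft_force']); print(r.close_job())"
```

```text
[-0.26963575  0.16489561  1.13885693]
the job is handed in; nothing more can be done
None
```

The cap is seated on the station with its notch over the pin, and I handed the job in at about 11 s of the 48 s allowed. No verdict was reported.

I pushed post_left with the closed fingertips and turned the cap about 61° clockwise. I then pressed on the hub, and the cap went down with 3–5 N until it stopped with the fingertip at z = 0.111 m. I pressed once more, up to 19 N, then let go and moved the arm well clear.

**Seating:** In both cameras the hub top fits a height of about 0.111 m, so the cap is about 8 mm down. It stayed down after I let go.

**Alignment:** By the posts in the top picture, the notch is at about 169° and the pin at about 167°, roughly 1.6 mm apart. The limit is 4.5 mm.

**Loose things:** The pictures show the nut, socket and fitting where they were. I did not re-measure the injector, spanner, jar and cup at the end, but the arm never went low near them.

**Disagreements:**
- The cameras place the station axis about 4 mm apart in y, so I used the middle.
- The side-camera network put the notch about 8 mm in y from where the top camera did. It also gave a false post_right and missed the socket. I relied on the pictures and the top camera for those.

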